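# Draw the safety bolt of a bench locker

### The job

Unlock the hatch of the low grey locker: with one fingertip hold its spring catch down by the long thumb plate, and with the other finger push the upright knob to slide the bolt all the way back out of the keeper. Then let the catch spring fully up behind the bolt and take the hand away. Only press and push with the fingers: do not force the bolt against a raised catch, and do not move the small parts standing on the locker or the other loose things on the bench.

Things in the scene. Friction and masses are not known exactly. Their poses are not given: they have to be found in the camera images.
- locker: Low grey steel locker fixed to the bench, 140 (x) x 235 (y) x 50 mm high; place and yaw vary. Origin: centre of its underside, z up. On its top: catch housing at locker x = -30 mm, bolt (14 mm round rod) at x = +25 mm. The bolt draws towards locker +y; the dark hatch with the keeper is at the -y end. Only thumb plate and knob reach over 33 mm above the locker's top (rod: 27, housing: 26).
- catch (a joint): Travel of the spring catch straight down, m: 0 = up (locking), 0.010 = fully down on its stop. Spring 2 N at first, 8 N fully down; springs up by itself, does not tilt. Its arm blocks a lug on the bolt, and lets it pass when the catch is 0.005 or more down.
- plate_mid (a point): Centre of the top face of the catch's thumb plate: flat steel bar 28 mm wide (locker x), 120 mm long (locker y), 5 mm thick, over the housing. Moves with the catch; with the catch up its top is 98 mm above the bench. Long, so that a fingertip can slide along it while pressing.
- bolt (a joint): Travel of the bolt along locker +y, m: 0 = fully home in the keeper, 0.036 = fully back on its stop. Starts at 0 to 0.004; about 3 N friction, stays where left. With the catch up it stops at 0.005. From 0.027 on the lug is past the arm and the catch can spring up behind it; in between the arm stays caught under the lug.
- knob_top (a point): Centre of the top of the bolt's upright knob: dark steel round post, 18 mm in diameter, top 112 mm above the bench, 35 mm of it clear above the rod. Moves with the bolt. It stands 55 mm from the plate's centre line, on the locker +x side; with the bolt home it is level in locker y with the plate's middle.
- coupler: Small metal coupler, 20 mm in diameter, 51 mm tall, standing loose on the locker's top behind the bolt, near locker x = +58, y = +85 mm. Leave alone. Origin: centre of its underside.
- aircap: Brass air cap, 25 mm in diameter, 13 mm tall, loose on the locker's top near locker x = +55, y = -30 mm. Leave alone.
- cap: Round white cap, 28 mm in diameter, 14 mm tall, loose on the hatch near locker x = -40, y = -98 mm. Leave alone.
- tape_roll: Roll of masking tape, 108 mm in diameter, 24 mm high, loose on the bench left of the locker. Leave alone.
- squeeze_green: Green squeeze bottle, 44 mm in diameter, 142 mm tall, loose on the left of the bench. Leave alone.
- squeeze_yellow: Yellow squeeze bottle, 44 mm in diameter, 142 mm tall, loose on the left of the bench. Leave alone.
- tool_tin: Fixed blue tin with its lid open, behind and left of the locker: x 0.50 to 0.69, y -0.02 to 0.23 m, 190 mm high. Keep the hand clear of it, and of the fixed drawer cabinet at the right (300 mm high, x over 0.49, y under -0.44 m).
- scissors: Scissors with orange handles, 199 mm long, flat on the left of the bench. Leave alone.

How it is judged:
By the outcome, as a careful person would: the job done as asked, in the order asked, and still so for the second after the job is handed in, with the robot touching nothing.
It also fails if it takes over 32 s, if anything falls off the work surface, if the arm or the gripper's body presses on something with over 40 N, if the wrist force passes 120 N, or if a joint passes its speed limit or range.

### The arm

A 6-joint arm with a two-finger parallel gripper is mounted at the origin on the work surface; the furniture and walls round the work are solid. World frame = base frame: x ahead of the robot, y to its left, z up, the work surface at z = 0. Lengths are in m, angles in rad, forces in N, time in s.
With the tool pointing down it reaches from about 0.275 to 0.725 m from the base axis. Payload 5.6 kg.
Tool frame: the origin (TCP) lies on the mounting face of the last link; the fingertips stand 173 mm ahead of it and the grasp point (between the pads) lies 155 mm ahead of it (env.hold_point_z is the z of the grasp point in the tool frame, in m); z points along the fingers, y is the line along which they close (so a half turn about z gives the same grasp; the last joint's range is limited). The gripper opens to 85 mm and grips with 20 to 120 N. Pads are 22 mm wide; open, the fingers measure 114 mm over their backs; the gripper's body (76 mm by 85 mm) begins 54 mm behind the grasp point. The pads swing forward as they close: fully open they stand 13 mm farther back than shut.
Start: joints at [1.605, 0.255, 0.108, 0, -1.424, -0.285], TCP at [0.136, 0.533, 0.405] pointing down, gripper open.
Joint ranges: [-2.95, 2.95], [-1.21, 1.97], [-1.09, 1.5], [-2.87, 1.71], [-2.94, -0.07], [-3.05, 3.05]. Speed limits (rad/s): [2.57, 2.57, 3.14, 3.14, 3.14, 3.14].

### API

Orientations are given as a rotation vector (axis times angle).
In Python, from station import env gives the robot as it stands.
- The arm moves only by the tool arm_command, never from a script. Its argument "series" is a list of rows, each an object of numbers: "claw": the opening, from 0 (shut) to 1 (fully open); "x", "y", "z": the shift along the tool's x, y, z in cm; "yaw": the turn about the tool's z in rad. In form: [{"claw": .., "x": .., "y": .., "z": .., "yaw": ..}, ...]. A call has 1 to 12 rows; each row is the pose to reach, as a shift and turn from the pose commanded when the call began, along the tool's axes at that moment; what a row does not reach only later rows make up. A row lasts 1/12 s, in which the tool goes at most 41.7 mm and 7.16 degrees, less where a joint would pass 70% of its speed; a pose out of reach is approached as far as the arm can. A call with a gripper value outside its range is refused whole. The fingers move at their own pace and stop on an object; the grip force is fixed at half the most. Time passes only in rows, so rows that repeat a pose let the fingers close. It gives the time, the measured TCP pose, the force, the opening and the grip force at its end, in the units of the state.
- env.get_obs(): the state, without advancing time (a new reading comes with each control period).
- env.capture(name): name is "scene" or "top" or "wrist"; returns a dict with "pixels" (400x640x3 uint8, red, green, blue), "z_map" (400x640 float32, m along the optical axis (not along the pixel's ray), 0 where there is no reading), "fx", "fy", "cx", "cy" (pixels), "k1" (the pictures are not rectified: a ray, as slopes to the right and down, at radius r is drawn at 1 + k1 r^2 times it, then the intrinsics apply), "camera_from_world" (4x4, takes a point from world to camera coordinates). Camera axes: x right, y down, z forward; pixel columns grow to the right and rows downward; lengths in m; the calibration is good to about 2 mm. A picture is of the moment at which its call begins.
- env.close_job(): hands the job in; it is judged then, once.
The state is a dict: "t": time; "joint_positions": joint angles; "qd": joint speeds; "tau": joint torques, N m; "eef_pos": TCP position; "eef_rot": TCP orientation; "force": force on the tool from outside, world axes, zero at the start; "ft_torque": the same for the moment, N m; "opening": finger opening in m; "grasp_force": force on a finger pad.
Only numpy, scipy, OpenCV 4.12 (cv2) and the standard library are available. Lean on these libraries where they do the work, as an engineer would, in place of code of your own. Each camera call takes 0.05 s, during which the arm holds its last target. There are 200 camera calls.

## Working session

There is one attempt and no reset: what is moved stays moved. The work goes in short steps, Python scripts to look and compute and a tool call to move; the robot and the scene stay as the last step left them, time stands still between calls to the robot, and variables do not carry over. Pictures are saved under pics/ and viewed, at most 10 in all, crops included, and the job is handed in when it is done.

Besides the shell and the picture viewer there is one more tool, called after "Emit:" by a JSON object that holds its "method" and its "body", one argument or row to a line. arm_command: Moves the arm, as the interface text tells. Its arguments: {"type":"object","properties":{"series":{"type":"array"}},"required":["series"]}

```bash
mkdir -p pics
cat > h.py <<'E'
import numpy as np,cv2
from station import env
def snap(cam,name):
    c=env.capture(cam); np.savez('/tmp/'+name+'.npz',**c)
    cv2.imwrite('pics/'+name+'.png',c['pixels'][:,:,::-1]); return c
def cloud(c):
    v,u=np.mgrid[:400,:640].astype(float)
    K=np.array([[c['fx'],0,c['cx']],[0,c['fy'],c['cy']],[0,0,1]],float)
    p=cv2.undistortPoints(np.stack([u.ravel(),v.ravel()],1)[:,None],K,np.array([float(c['k1']),0,0,0])).reshape(400,640,2)
    z=c['z_map'].astype(float); P=np.dstack([p[...,0]*z,p[...,1]*z,z])
    M=np.linalg.inv(c['camera_from_world']); W=P@M[:3,:3].T+M[:3,3]; W[z==0]=np.nan; return W
E
python3 - <<'E'
from h import *
o=env.get_obs(); print({k:np.round(o[k],3) for k in o})
for n in('top','scene'): 
    c=snap(n,n+'1'); W=cloud(c); print(n,np.nanmin(W.reshape(-1,3),0),np.nanmax(W.reshape(-1,3),0))
    for lo,hi in((.094,.101),(.108,.115),(.047,.053)):
        m=(W[...,2]>lo)&(W[...,2]<hi)
        nn,l,s,ce=cv2.connectedComponentsWithStats(m.astype(np.uint8))
        for i in range(1,nn):
            if s[i,4]>25: print(lo,s[i],np.round(np.nanmean(W[l==i],0),4))
E
```

```text
{'t': np.float64(0.0), 'joint_positions': array([ 1.605,  0.256,  0.107, -0.   , -1.424, -0.285]), 'qd': array([-0.001,  0.   ,  0.001, -0.001, -0.001, -0.001]), 'tau': array([ 0.0000e+00, -3.8663e+01,  2.3795e+01,  5.3650e+00, -6.0000e-03,
       -0.0000e+00]), 'eef_pos': array([0.136, 0.533, 0.404]), 'eef_rot': array([ 3.115, -0.393, -0.   ]), 'force': array([ 0.666, -0.019, -1.114]), 'ft_torque': array([-0.012, -0.057, -0.016]), 'grasp_force': np.float64(0.0), 'opening': np.float64(0.086)}
top [-0.03234528 -0.84510027 -0.09439205] [0.84076268 1.0048453  0.67414904]
0.094 [212  90  38   2  41] [0.8075 0.296  0.0972]
0.094 [512 127   3  27  31] [ 0.6845 -0.4401  0.0974]
0.094 [219 153  16  14  59] [0.6163 0.2958 0.0976]
0.094 [182 197   8  10  37] [0.5105 0.4038 0.098 ]
0.094 [404 204  48  24 456] [ 0.4839 -0.2178  0.0976]
0.108 [375  89  29   3  31] [ 0.8073 -0.1166  0.1112]
0.108 [294 152  31   8  38] [0.6317 0.0859 0.1115]
0.108 [418 192   7   7  38] [ 0.5357 -0.1982  0.111 ]
0.047 [ 366  171  100   75 2538] [ 0.5055 -0.189   0.05  ]
0.047 [ 95 280  10   8  31] [0.2902 0.6463 0.0
[... 3078 characters left out ...]
0.047 [ 334  235  106   68 2112] [ 0.4872 -0.1939  0.0501]
0.047 [361 238  32  13 193] [ 0.5536 -0.1427  0.05  ]
0.047 [113 241  22   8  63] [0.2003 0.402  0.0493]
0.047 [ 67 249  11   7  28] [0.1112 0.4926 0.0499]
0.047 [383 257  19   8  46] [ 0.5313 -0.1977  0.052 ]
0.047 [  0 263  10  10  62] [-0.014   0.5989  0.0495]
0.047 [414 263   7   6  29] [ 0.5516 -0.2527  0.0498]
0.047 [ 13 281  26  12 112] [-0.0138  0.5074  0.0496]
0.047 [  7 294   9   8  26] [-0.0512  0.5122  0.0484]
0.047 [ 35 305  30  15 134] [-0.023   0.4002  0.0498]
0.047 [ 28 319  11   9  43] [-0.0645  0.411   0.0496]
0.047 [507 324  19  12  35] [ 0.5185 -0.5075  0.0503]
0.047 [526 336  86  45 144] [ 0.5184 -0.6218  0.0499]
```

View pics/top1.png

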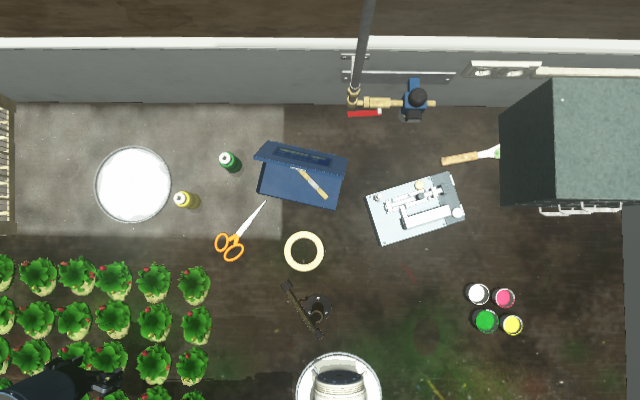

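The top view shows the locker around px (415,208), with the plate at (428,216), the knob at (421,195) and the hatch with the white cap at the right end (458,212). Locker +y therefore points left in the image (world +y) and +x points away from the robot.

```bash
cat > m.py <<'E'
from h import *
def meas(c,verbose=1):
    W=cloud(c); R=(W[...,0]>.38)&(W[...,0]<.64)&(W[...,1]>-.36)&(W[...,1]<-.04)
    pl=W[R&(W[...,2]>.084)&(W[...,2]<.102)]
    kn=W[R&(W[...,2]>.106)&(W[...,2]<.117)]
    r=cv2.minAreaRect((pl[:,:2]*1000).astype(np.float32))
    print('plate',r,'z',np.median(pl[:,2]),len(pl)); print('knob',cv2.minAreaRect((kn[:,:2]*1000).astype(np.float32)),np.median(kn,0),len(kn))
    tp=W[R&(W[...,2]>.045)&(W[...,2]<.055)]
    print('top',cv2.minAreaRect((tp[:,:2]*1000).astype(np.float32)))
E
python3 - <<'E'
from m import *
for n in('top1','scene1'): meas(dict(np.load(f'/tmp/{n}.npz')))
c=dict(np.load('/tmp/top1.npz'));cv2.imwrite('pics/z.png',cv2.resize(c['pixels'][160:255,350:480,::-1],None,fx=6,fy=6,interpolation=2)[:600])
E
```

```text
plate ((507.0694274902344, -184.88775634765625), (99.15591430664062, 188.9558868408203), 9.653154373168945) z 0.09744696296751165 590
knob ((535.7970581054688, -197.90126037597656), (16.479413986206055, 15.444300651550293), 89.23090362548828) [ 0.53571944 -0.19830574  0.11105603] 39
top ((508.81756591796875, -197.076416015625), (140.37234497070312, 237.52149963378906), 18.15788459777832)
plate ((505.2010803222656, -184.9783935546875), (99.4273681640625, 187.36509704589844), 9.460826873779297) z 0.0976452798538272 691
knob ((533.440673828125, -197.1101531982422), (15.438299179077148, 16.78487777709961), 30.454668045043945) [ 0.53320828 -0.19743736  0.11159169] 47
top ((508.59014892578125, -195.49183654785156), (144.0731964111328, 236.8468475341797), 18.490764617919922)
```

View pics/z.png

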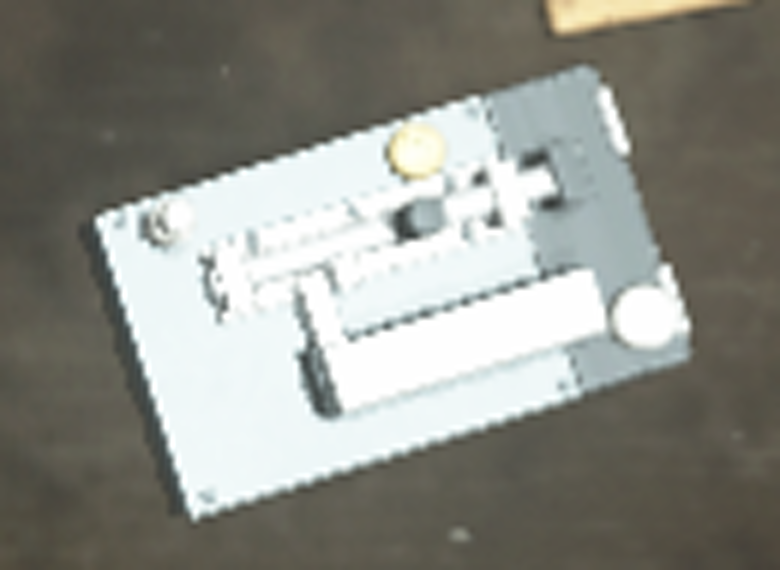

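The crop shows the dark knob at (420,215) and the white plate from (340,385) to (605,300). Yaw is about +18.3° and all sizes are consistent. I'll check the obstacle heights along the path before moving.

Run:
```python
from h import *
P=np.concatenate([cloud(dict(np.load(f'/tmp/{n}.npz'))).reshape(-1,3) for n in('top1','scene1')])
a=np.array([.136,.533]);b=np.array([.517,-.229]);L=np.linalg.norm(b-a);d=(b-a)/L
s=(P[:,:2]-a)@d; w=np.abs((P[:,:2]-a)@[-d[1],d[0]])
for q in np.arange(0,L,.08):
    m=(s>q)&(s<q+.08)&(w<.11); print(round(q,2),a+d*q,np.nanmax(P[m,2]).round(3))
from scipy.spatial.transform import Rotation as R
o=env.get_obs();T=R.from_rotvec(o['eef_rot']);print(T.inv().apply(np.array([.517,-.229,.40])-o['eef_pos'])*100, T.as_matrix().round(3))
```

```text
0.0 [0.136 0.533] 0.563
0.08 [0.17177709 0.46144582] 0.076
0.16 [0.20755418 0.38989165] 0.074
0.24 [0.24333126 0.31833747] 0.014
0.32 [0.27910835 0.2467833 ] 0.013
0.4 [0.31488544 0.17522912] 0.225
0.48 [0.35066253 0.10367495] 0.031
0.56 [0.38643961 0.03212077] 0.058
0.64 [ 0.4222167 -0.0394334] 0.056
0.72 [ 0.45799379 -0.11098758] 0.105
0.8 [ 0.49377088 -0.18254175] 0.116
[55.77572225 64.33502084  0.50321178] [[ 0.969 -0.248 -0.   ]
 [-0.248 -0.969 -0.002]
 [ 0.     0.002 -1.   ]]
```

Emit:
{"method": "arm_command", "body": {
  "series": [
    {"claw":0.47,"x":1,"y":1,"z":-3,"yaw":0.1},
    {"claw":0.47,"x":3,"y":3.5,"z":-6,"yaw":0.2},
    {"claw":0.47,"x":5.5,"y":6.3,"z":-6,"yaw":0.3},
    {"claw":0.47,"x":8,"y":9.2,"z":-6,"yaw":0.4},
    {"claw":0.47,"x":10.5,"y":12.1,"z":-6,"yaw":0.5},
    {"claw":0.47,"x":13,"y":15,"z":-6,"yaw":0.6},
    {"claw":0.47,"x":15.5,"y":17.9,"z":-6,"yaw":0.7},
    {"claw":0.47,"x":18,"y":20.8,"z":-6,"yaw":0.8},
    {"claw":0.47,"x":20.5,"y":23.7,"z":-6,"yaw":0.8},
    {"claw":0.47,"x":23,"y":26.5,"z":-6,"yaw":0.8},
    {"claw":0.47,"x":25.5,"y":29.4,"z":-6,"yaw":0.8},
    {"claw":0.47,"x":27,"y":31.1,"z":-6,"yaw":0.8}
  ]
}}

```text
t: 1.1
eef_pos: [0.3212, 0.1617, 0.4648]
eef_rot: [-2.717, 1.577, -0.001]
force: [1.0, 0.3, -0.7]
opening: 0.0399
grasp_force: 0.0
```

```bash
cat > go.py <<'E'
import sys; from h import *
from scipy.spatial.transform import Rotation as R
def go(x,y,z,ang=-71.7):
    o=env.get_obs();T=R.from_rotvec(o['eef_rot']);M=T.as_matrix()
    a=np.degrees(np.arctan2(M[1,0],M[0,0]))
    print('t',o['t'],'pos',o['eef_pos'].round(4),'op',round(float(o['opening']),4),'F',o['force'].round(1),'q',o['joint_positions'].round(2))
    print('shift cm',(T.inv().apply(np.array([x,y,z])-o['eef_pos'])*100).round(2),'yaw',np.radians(a-ang).round(3),'tilt',M[:,2].round(3))
if __name__=='__main__': go(*map(float,sys.argv[1:]))
E
python3 go.py .517 -.229 .40
```

```text
t 1.1 pos [0.3212 0.1617 0.4648] op 0.0399 F [ 1.   0.3 -0.7] q [ 0.91 -0.15 -0.17  0.   -1.55 -0.39]
shift cm [43.63  2.37  6.49] yaw 0.2 tilt [ 0. -0. -1.]
```

Emit:
{"method": "arm_command", "body": {
  "series": [
    {"claw":0.47,"x":3,"y":0.2,"z":0,"yaw":0.1},
    {"claw":0.47,"x":7,"y":0.4,"z":0,"yaw":0.2},
    {"claw":0.47,"x":11,"y":0.6,"z":0,"yaw":0.2},
    {"claw":0.47,"x":15,"y":0.8,"z":0,"yaw":0.2},
    {"claw":0.47,"x":19,"y":1,"z":0,"yaw":0.2},
    {"claw":0.47,"x":23,"y":1.2,"z":0,"yaw":0.2},
    {"claw":0.47,"x":27,"y":1.5,"z":0,"yaw":0.2},
    {"claw":0.47,"x":31,"y":1.7,"z":0.5,"yaw":0.2},
    {"claw":0.47,"x":35,"y":1.9,"z":1.5,"yaw":0.2},
    {"claw":0.47,"x":39,"y":2.1,"z":3,"yaw":0.2},
    {"claw":0.47,"x":42,"y":2.3,"z":5,"yaw":0.2},
    {"claw":0.47,"x":43.6,"y":2.4,"z":6.5,"yaw":0.2}
  ]
}}

```text
t: 2.1
eef_pos: [0.5174, -0.2288, 0.3967]
eef_rot: [2.543, -1.842, -0.005]
force: [-0.5, 2.1, -0.7]
opening: 0.0398
grasp_force: 0.0
```

Emit:
{"method": "arm_command", "body": {
  "series": [
    {"claw":0.47,"z":0},
    {"claw":0.47,"z":0}
  ]
}}

```text
$.series[0]: bad value
```

Run:
```python
from h import *
from go import go
go(.517,-.229,.30)
c=snap('wrist','w1'); W=cloud(c)
cv2.imwrite('pics/w1b.png',c['pixels'][:,:,::-1])
r=(W[...,2]>.05)
for n,lo,hi in(('plate',.092,.102),('knob',.107,.117)):
    m=(W[...,2]>lo)&(W[...,2]<hi)
    k,l,s,ce=cv2.connectedComponentsWithStats(m.astype(np.uint8))
    for i in range(1,k):
        if s[i,4]>80: p=W[l==i]; print(n,s[i],cv2.minAreaRect((p[:,:2]*1000).astype(np.float32)),np.median(p[:,2]).round(4))
tips=W[(W[...,2]>.18)]; print(len(tips), tips.min(0) if len(tips) else '')
```

```text
t 2.1 pos [ 0.5174 -0.2288  0.3967] op 0.0398 F [-0.5  2.1 -0.7] q [-0.14  0.29  0.14 -0.   -1.42  0.46]
shift cm [0.02 0.02 9.67] yaw -0.002 tilt [-0.003  0.001 -1.   ]
plate [ 336  144   38  141 4792] ((485.9975280761719, -218.5846710205078), (28.098112106323242, 119.05549621582031), 18.38787269592285) 0.0983
knob [  6 167  39  50 428] ((736.27685546875, -166.70262145996094), (18.829967498779297, 39.89999771118164), 33.22615051269531) 0.1127
knob [273 215  23  23 409] ((537.3563842773438, -199.6674041748047), (17.096464157104492, 16.901824951171875), 16.658323287963867) 0.1121
45578 [ 0.45917642 -0.26109365  0.22439283]
```

View pics/w1.png

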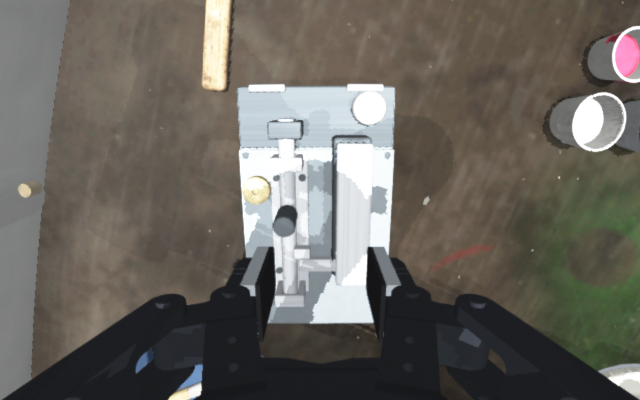

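The wrist view shows the knob at (285,215) and the plate at (354,212), with the fingers at about (260,290) and (382,290). The plate measures 28×119 at z 0.098, the knob is 54.7 mm away, and bolt travel is about 1.7 mm. All of that matches the given sizes, so I'll descend close.

Emit:
{"method": "arm_command", "body": {
  "series": [
    {"claw":0.47,"x":0.3,"y":-0.1,"z":2,"yaw":0},
    {"claw":0.47,"x":0.6,"y":-0.1,"z":4.5,"yaw":0},
    {"claw":0.47,"x":0.6,"y":-0.1,"z":7,"yaw":0},
    {"claw":0.47,"x":0.6,"y":-0.1,"z":9,"yaw":0},
    {"claw":0.47,"x":0.6,"y":-0.1,"z":10.5,"yaw":0},
    {"claw":0.47,"x":0.6,"y":-0.1,"z":11,"yaw":0},
    {"claw":0.47,"x":0.6,"y":-0.1,"z":11,"yaw":0},
    {"claw":0.47,"x":0.6,"y":-0.1,"z":11,"yaw":0}
  ]
}}

```text
t: 2.82
eef_pos: [0.5197, -0.2312, 0.2903]
eef_rot: [2.547, -1.839, 0.001]
force: [1.1, -0.6, 0.3]
opening: 0.0404
grasp_force: 0.0
```

Run:
```python
from m import *
from go import go
go(.520,-.234,.2625)
for n in('scene','wrist'):
    c=snap(n,n+'2'); W=cloud(c)
    for nm,lo,hi in(('plate',.092,.1015),('knob',.107,.1165)):
        m=(W[...,2]>lo)&(W[...,2]<hi)&(abs(W[...,0]-.51)<.08)&(abs(W[...,1]+.21)<.09)
        k,l,s,ce=cv2.connectedComponentsWithStats(m.astype(np.uint8))
        for i in range(1,k):
            if s[i,4]>30: p=W[l==i]; print(n,nm,s[i],cv2.minAreaRect((p[:,:2]*1000).astype(np.float32)),np.median(p[:,2]).round(4))
a=cv2.imread('pics/scene2.png')[180:300,310:450];b=cv2.imread('pics/wrist2.png')
cv2.imwrite('pics/j2.png',np.hstack([cv2.resize(a,(350,300)),cv2.resize(b,(450,300))]))
```

```text
t 2.8167 pos [ 0.5197 -0.2312  0.2903] op 0.0404 F [ 1.1 -0.6  0.3] q [-0.14  0.35 -0.05  0.   -1.16  0.46]
shift cm [0.27 0.06 2.78] yaw 0.001 tilt [ 0.    -0.001 -1.   ]
scene plate [367 258  54  22 563] ((483.8637390136719, -216.5109100341797), (30.07692527770996, 120.26136779785156), 18.885217666625977) 0.0978
scene knob [393 243   8   7  42] ((534.135009765625, -197.29808044433594), (13.42565631866455, 16.28564453125), 55.382137298583984) 0.1117
wrist plate [ 347  175   64  184 6648] ((488.4252624511719, -225.40248107910156), (28.110858917236328, 105.2607650756836), 18.0914363861084) 0.0983
wrist plate [275 272  14  24 133] ((532.80908203125, -205.8143310546875), (2.9933865070343018, 11.543902397155762), 55.74449157714844) 0.0969
wrist knob [268 288  19  34 370] ((532.293212890625, -200.2840576171875), (6.850419044494629, 16.948856353759766), 5.192527770996094) 0.1119
```

View pics/j2.png

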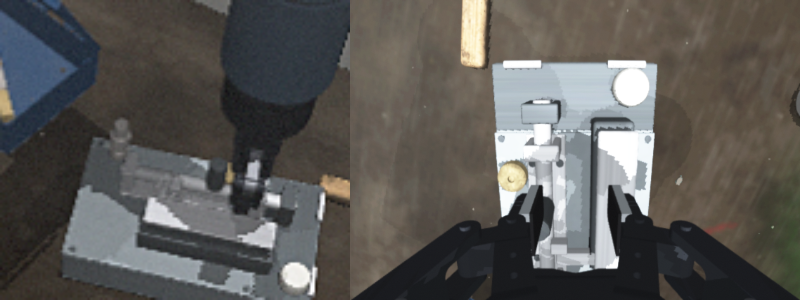

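Left half (scene view): the hand is over the locker, with one finger just on the hatch side of the dark knob at (215,175). Right half (wrist view): the right finger is over the plate at (612,210) and the left one is in line with the bolt at (535,210). Now pressing.

Emit:
{"method": "arm_command", "body": {
  "series": [
    {"claw":0.47,"x":0.25,"y":0.05,"z":0.5,"yaw":0},
    {"claw":0.47,"x":0.25,"y":0.05,"z":1.2,"yaw":0},
    {"claw":0.47,"x":0.25,"y":0.05,"z":1.7,"yaw":0},
    {"claw":0.47,"x":0.25,"y":0.05,"z":2.0,"yaw":0},
    {"claw":0.47,"x":0.25,"y":0.05,"z":2.3,"yaw":0},
    {"claw":0.47,"x":0.25,"y":0.05,"z":2.4,"yaw":0},
    {"claw":0.47,"x":0.25,"y":0.05,"z":2.4,"yaw":0},
    {"claw":0.47,"x":0.25,"y":0.05,"z":2.4,"yaw":0}
  ]
}}

```text
t: 3.58
eef_pos: [0.5196, -0.2336, 0.2659]
eef_rot: [2.547, -1.839, -0.001]
force: [-3.0, 0.7, 3.2]
opening: 0.0401
grasp_force: 1.7
```

```bash
cat > st.py <<'E'
from m import *
from go import go
def st(tag):
    go(.520,-.234,.2625)
    for n in('scene','top'):
        c=snap(n,n+tag); W=cloud(c)
        for nm,lo,hi in(('plate',.084,.1015),('knob',.107,.1165)):
            m=(W[...,2]>lo)&(W[...,2]<hi)&(abs(W[...,0]-.51)<.08)&(abs(W[...,1]+.19)<.10)
            k,l,s,ce=cv2.connectedComponentsWithStats(m.astype(np.uint8))
            for i in range(1,k):
                if s[i,4]>15: p=W[l==i]; print(n,nm,s[i],np.median(p,0).round(4))
E
python3 -c "from st import *;st('3')"
```

```text
t 3.5833 pos [ 0.5196 -0.2336  0.2659] op 0.0401 F [-3.   0.7  3.2] q [-0.15  0.37 -0.09  0.   -1.11  0.47]
shift cm [ 0.05 -0.03  0.34] yaw 0.001 tilt [-0.001  0.    -1.   ]
scene plate [355 228   6   8  29] [ 0.5303 -0.0963  0.0937]
scene plate [392 248   8   8  37] [ 0.5283 -0.1985  0.0938]
scene plate [423 255   6   8  18] [ 0.555  -0.2653  0.0846]
scene plate [367 259  53  22 533] [ 0.4817 -0.2135  0.0938]
scene knob [393 243   8   7  38] [ 0.534  -0.1974  0.1115]
top plate [420 209  20  15 178] [ 0.4835 -0.2197  0.0936]
```

The catch is 4 mm down, as expected. I'll press 3.5–4 mm more.

Emit:
{"method": "arm_command", "body": {
  "series": [
    {"claw":0.47,"x":0,"y":0,"z":0.2,"yaw":0},
    {"claw":0.47,"x":0,"y":0,"z":0.4,"yaw":0},
    {"claw":0.47,"x":0,"y":0,"z":0.4,"yaw":0},
    {"claw":0.47,"x":0,"y":0,"z":0.4,"yaw":0}
  ]
}}

```text
t: 4.02
eef_pos: [0.5199, -0.2338, 0.262]
eef_rot: [2.547, -1.839, 0.001]
force: [-2.8, 1.7, 5.5]
opening: 0.0403
grasp_force: 2.9
```

```bash
python3 -c "from st import *;st('4')"
```

```text
t 4.0167 pos [ 0.5199 -0.2338  0.262 ] op 0.0403 F [-2.8  1.7  5.5] q [-0.15  0.38 -0.09  0.   -1.1   0.47]
shift cm [ 0.02 -0.   -0.05] yaw 0.001 tilt [ 0. -0. -1.]
scene plate [355 228   7   9  32] [ 0.5293 -0.0961  0.0923]
scene plate [392 250   8   6  34] [ 0.5283 -0.1995  0.0927]
scene plate [367 260  53  22 531] [ 0.482  -0.2145  0.09  ]
scene knob [393 243   8   7  39] [ 0.5338 -0.1972  0.1117]
top plate [419 209  21  16 178] [ 0.4836 -0.2202  0.0901]
```

The catch is 8 mm down. Now sliding along +y, which is tool −x.

Emit:
{"method": "arm_command", "body": {
  "series": [
    {"claw":0.47,"x":-0.4,"y":0,"z":0,"yaw":0},
    {"claw":0.47,"x":-0.8,"y":0,"z":0,"yaw":0},
    {"claw":0.47,"x":-1.2,"y":0,"z":0,"yaw":0},
    {"claw":0.47,"x":-1.6,"y":0,"z":0,"yaw":0},
    {"claw":0.47,"x":-2.0,"y":0,"z":0,"yaw":0},
    {"claw":0.47,"x":-2.0,"y":0,"z":0,"yaw":0}
  ]
}}

```text
t: 4.62
eef_pos: [0.5146, -0.2156, 0.263]
eef_rot: [2.548, -1.838, 0.009]
force: [1.1, -4.5, 4.7]
opening: 0.04
grasp_force: 3.5
```

```bash
python3 -c "from st import *;st('5')"
```

```text
t 4.6167 pos [ 0.5146 -0.2156  0.263 ] op 0.04 F [ 1.1 -4.5  4.7] q [-0.12  0.35 -0.13  0.   -1.08  0.43]
shift cm [1.92 0.07 0.06] yaw 0.002 tilt [ 0.004 -0.004 -1.   ]
scene plate [355 227   7  10  36] [ 0.5309 -0.0957  0.0942]
scene plate [388 247   5   8  24] [ 0.525  -0.1869  0.092 ]
scene plate [367 260  53  21 534] [ 0.4822 -0.2146  0.0909]
scene knob [389 242   6   8  31] [ 0.5289 -0.1857  0.112 ]
top plate [409 211  24  17 213] [ 0.4759 -0.1971  0.0906]
```

The knob moved 12 mm with the catch about 7 mm down. Continuing to the stop.

Emit:
{"method": "arm_command", "body": {
  "series": [
    {"claw":0.47,"x":-0.4,"y":0,"z":0.05,"yaw":0},
    {"claw":0.47,"x":-0.8,"y":0,"z":0.1,"yaw":0},
    {"claw":0.47,"x":-1.2,"y":0,"z":0.1,"yaw":0},
    {"claw":0.47,"x":-1.6,"y":0,"z":0.1,"yaw":0},
    {"claw":0.47,"x":-1.9,"y":0,"z":0.1,"yaw":0},
    {"claw":0.47,"x":-2.1,"y":0,"z":0.1,"yaw":0},
    {"claw":0.47,"x":-2.25,"y":0,"z":0.1,"yaw":0},
    {"claw":0.47,"x":-2.25,"y":0,"z":0.1,"yaw":0},
    {"claw":0.47,"x":-2.25,"y":0,"z":0.1,"yaw":0}
  ]
}}

```text
t: 5.47
eef_pos: [0.5078, -0.1944, 0.2625]
eef_rot: [-2.548, 1.838, -0.009]
force: [1.2, -5.4, 7.1]
opening: 0.0404
grasp_force: 3.9
```

```bash
python3 -c "from st import *;st('6')"
```

```text
t 5.4667 pos [ 0.5078 -0.1944  0.2625] op 0.0404 F [ 1.2 -5.4  7.1] q [-0.08  0.33 -0.17  0.   -1.07  0.4 ]
shift cm [4.14 0.09 0.02] yaw 0.002 tilt [ 0.005 -0.003 -1.   ]
scene plate [355 227   7  10  35] [ 0.53   -0.0966  0.0937]
scene plate [379 246   5   7  20] [ 0.518  -0.165   0.0911]
scene plate [367 260  53  22 539] [ 0.4823 -0.2204  0.0905]
scene knob [380 240   4   7  24] [ 0.5226 -0.1639  0.1122]
top plate [404 217  20  11 158] [ 0.4701 -0.18    0.0903]
```

Emit:
{"method": "arm_command", "body": {
  "series": [
    {"claw":0.47,"x":-0.1,"y":0,"z":0,"yaw":0},
    {"claw":0.47,"x":-0.2,"y":0,"z":0,"yaw":0},
    {"claw":0.47,"x":-0.25,"y":0,"z":0,"yaw":0},
    {"claw":0.47,"x":-0.25,"y":0,"z":0,"yaw":0}
  ]
}}

```text
t: 5.9
eef_pos: [0.5072, -0.1927, 0.2625]
eef_rot: [2.547, -1.838, 0.011]
force: [3.6, -9.3, 5.9]
opening: 0.0402
grasp_force: 6.1
```

```bash
python3 -c "from st import *;st('7')"
```

```text
t 5.9 pos [ 0.5072 -0.1927  0.2625] op 0.0402 F [ 3.6 -9.3  5.9] q [-0.07  0.32 -0.17  0.   -1.07  0.39]
shift cm [4.32 0.09 0.03] yaw 0.001 tilt [ 0.006 -0.005 -1.   ]
scene plate [355 227   7   9  32] [ 0.531  -0.096   0.0952]
scene plate [378 246   5   7  23] [ 0.5166 -0.1635  0.0919]
scene plate [367 260  53  22 542] [ 0.4819 -0.2199  0.0904]
scene knob [379 240   5   7  20] [ 0.5203 -0.1626  0.1124]
top plate [404 217  20  11 149] [ 0.47   -0.1772  0.0902]
```

Emit:
{"method": "arm_command", "body": {
  "series": [
    {"claw":0.47,"x":-0.15,"y":0,"z":0,"yaw":0},
    {"claw":0.47,"x":-0.3,"y":0,"z":0,"yaw":0},
    {"claw":0.47,"x":-0.3,"y":0,"z":0,"yaw":0}
  ]
}}

```text
t: 6.25
eef_pos: [0.5069, -0.1916, 0.2627]
eef_rot: [2.545, -1.837, 0.017]
force: [5.7, -18.8, -0.2]
opening: 0.0401
grasp_force: 12.2
```

Force reached 20 N with almost no motion, so the bolt is on its stop. Relieve the push, then lift.

Emit:
{"method": "arm_command", "body": {
  "series": [
    {"claw":0.47,"x":0.3,"y":0,"z":0,"yaw":0},
    {"claw":0.47,"x":0.7,"y":0,"z":0,"yaw":0},
    {"claw":0.47,"x":1.0,"y":0,"z":0,"yaw":0},
    {"claw":0.47,"x":1.0,"y":0,"z":-0.4,"yaw":0},
    {"claw":0.47,"x":1.0,"y":0,"z":-0.9,"yaw":0},
    {"claw":0.47,"x":1.0,"y":0,"z":-1.5,"yaw":0},
    {"claw":0.47,"x":1.0,"y":0,"z":-3,"yaw":0},
    {"claw":0.47,"x":1.0,"y":0,"z":-6,"yaw":0},
    {"claw":0.47,"x":1.0,"y":0,"z":-9,"yaw":0},
    {"claw":0.47,"x":2.0,"y":0,"z":-12,"yaw":0},
    {"claw":0.47,"x":4.0,"y":0,"z":-13,"yaw":0},
    {"claw":0.47,"x":4.0,"y":0,"z":-13,"yaw":0}
  ]
}}

```text
t: 7.25
eef_pos: [0.5179, -0.228, 0.394]
eef_rot: [-2.546, 1.84, -0.009]
force: [-0.8, -0.2, 0.1]
opening: 0.0398
grasp_force: 0.0
```

Run:
```python
from st import *
st('8')
c=snap('wrist','w8'); W=cloud(c)
for nm,lo,hi in(('plate',.084,.1015),('knob',.107,.1165)):
    m=(W[...,2]>lo)&(W[...,2]<hi)&(abs(W[...,0]-.51)<.08)&(abs(W[...,1]+.2)<.10)
    k,l,s,ce=cv2.connectedComponentsWithStats(m.astype(np.uint8))
    for i in range(1,k):
        if s[i,4]>80: p=W[l==i]; print(nm,s[i],cv2.minAreaRect((p[:,:2]*1000).astype(np.float32)),np.median(p[:,2]).round(4))
```

```text
t 7.25 pos [ 0.5179 -0.228   0.394 ] op 0.0398 F [-0.8 -0.2  0.1] q [-0.14  0.29  0.12  0.   -1.4   0.46]
shift cm [ 0.59  0.05 13.16] yaw -0.0 tilt [ 0.005 -0.002 -1.   ]
scene plate [356 228   6   9  33] [ 0.5302 -0.0954  0.0936]
scene plate [378 246   8   7  31] [ 0.5177 -0.1674  0.0914]
scene plate [367 258  54  22 567] [ 0.4828 -0.218   0.098 ]
scene knob [379 240   8   7  42] [ 0.5221 -0.1648  0.1117]
top plate [432 205  17  16 144] [ 0.4917 -0.2469  0.0979]
plate [ 337  141   40  145 4924] ((486.0771179199219, -218.98178100585938), (28.160066604614258, 118.83406066894531), 18.366050720214844) 0.0984
plate [277 245  22  16 170] ((527.1553344726562, -172.5185089111328), (17.217050552368164, 6.627579212188721), 2.3540289402008057) 0.0924
knob [275 256  23  22 385] ((526.5982666015625, -167.7106475830078), (17.068416595458984, 16.982206344604492), 16.952550888061523) 0.1119
```

View pics/w8.png

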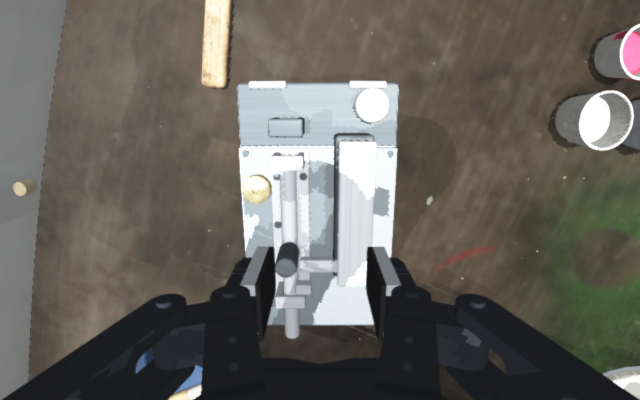

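The bolt is out of the keeper (285,127), with the knob at (287,258). The knob is 35.9 mm along from the plate's middle, so the bolt is fully back. The plate is back up at 98 mm, and the caps and coupler are where they were.

```bash
python3 -c "from station import env;print(env.close_job())"
```

```text
the job is handed in; nothing more can be done
None
```

The hatch is unlocked: the bolt measures about 36 mm back on its stop, the catch has sprung fully up behind it, the hand is clear, and the job was handed in at about 7 s without the verdict being shown.

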